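# Shut and latch the bread box

### The job

Push the open lid of the bread box down until it is fully shut, and only then flip the latch lever on the box's near side over past its middle so that it snaps across the lid. Nothing is to be picked up: the box stays standing where it is on the counter, and the crock, the jar and the mug are left alone.

Things in the scene. Friction and masses are not known exactly. Their poses are not given: they have to be found in the camera images.
- bread_box: Enamelled steel bread box, loose, about 2.5 kg, 160 (x) x 300 (y) x 120 (z) mm without its lid. Origin: centre of its underside. x points from the latch side (near long wall, x = -80 mm) to the hinge side (far wall, x = +80 mm), y along its length, z up; yaw up to 0.33 rad. Latch bracket at the middle of the near wall: 40 mm wide, out to x = -108 mm, top at z = 144 mm.
- lid (a joint): Hinge of the flat wooden lid (304 mm along y, 162 mm from hinge to free edge, 12 mm thick), rad. 0 = shut, level on the rim, top 132 mm above the counter; grows to 1.3 as the near edge swings up. Hinge line along the box's y at box x = +80, z = 120 mm, at the lid's underside. Stiff (0.35 N m): it stays where left; 1 to 3 N on the upper face near the free edge swings it down.
- lid_edge (a point): Middle of the lid's free edge, on the upper (outer) face, 162 mm from the hinge line.
- latch (a joint): Latch lever, rad. 0 = open, leaning out from the box 1.0 from upright (its start); 1.0 = upright; 2.15 = latched, leaning in over the lid 1.15 from upright. Pin along the box's y at box x = -96, y = 0, z = 134 mm. A spring drives it from its middle (1.075) to the nearer end stop with up to 0.22 N m: about 4 N at the tip starts it, and beyond the middle it snaps over by itself.
- latch_tip (a point): Centre of the latch lever's rolled end: a steel roll 16 mm in diameter, 36 mm long along the box's y, 58 mm from the pin, on a flat bar 22 mm wide, 6 mm thick. Open: 165 mm above the counter, 145 mm from the box's centre on the near side; upright: 192 mm above the counter; latched: 158 mm above the counter, over the lid.
- crock: Round glazed crock with wooden spoons, 90 mm in diameter, 140 mm high, spoons up to 255 mm; origin at the centre of its underside. Loose, not part of the job.
- jar: White lidded storage jar, 72 mm in diameter, 120 mm high; origin at the centre of its underside. Loose, not part of the job.
- mug: Mug with a handle, 76 mm in diameter, 85 mm high; origin at the centre of its underside. Loose, not part of the job.
Mind the look-alikes: they are no part of the job. Of the things that look like the mug, the smaller one is meant.

How it is judged (in metres and radians):
On the way, in this order (a step that is already met when the one before it is completed fails the run):
1. the lid is shut while the latch is still open (value of joint lid below 0.05 rad and value of joint latch below 0.9 rad), for 0.1 s.
2. the latch has snapped over the shut lid (value of joint lid below 0.05 rad and value of joint latch above 2 rad), for 0.2 s.
At the end, for the whole second after the job is handed in: The lid is shut (within 0.05 rad) and the latch lever is thrown over it to its inner stop (joint above 2.0 rad); the box is at rest, level and within 40 mm of where it stood; crock, jar and mug stand upright within 30 mm of where they stood (all of step 2 and distance of bread_box from where it was at the start of the episode below 0.04 m and angle between bread_box's own z axis and vertical below 0.05 rad and linear speed of bread_box below 0.02 m/s and distance of each of crock, jar, mug from where it was at the start of the episode below 0.03 m and angle between each of crock, jar, mug's own z axis and vertical below 0.2 rad); the robot touches nothing.
It fails at once if the latch is thrown while the lid is still open (value of joint latch above 1.2 rad and value of joint lid above 0.1 rad).
It fails at once if the bread box is lifted, tipped or shoved more than 40 mm (height (world z) of bread_box above 0.012 m or angle between bread_box's own z axis and vertical above 0.15 rad or distance of bread_box from where it was at the start of the episode above 0.04 m).
It fails at once if the crock is lifted, moved more than 30 mm or tipped (distance of crock from where it was at the start of the episode above 0.03 m or angle between crock's own z axis and vertical above 0.35 rad).
It fails at once if the jar is lifted, moved more than 30 mm or tipped (distance of jar from where it was at the start of the episode above 0.03 m or angle between jar's own z axis and vertical above 0.35 rad).
It fails at once if the mug is lifted, moved more than 30 mm or tipped (distance of mug from where it was at the start of the episode above 0.03 m or angle between mug's own z axis and vertical above 0.35 rad).
It also fails if it takes over 43 s, if anything falls off the work surface, if the arm or the gripper's body presses on something with over 40 N, if the wrist force passes 120 N, or if a joint passes its speed limit or range.

### The arm

A 6-joint arm with a two-finger parallel gripper is mounted at the origin on the work surface. World frame = base frame: x ahead of the robot, y to its left, z up, the work surface at z = 0. Lengths are in mm, angles in rad, forces in N, time in s.
With the tool pointing down it reaches from about 350 to 775 mm from the base axis. Payload 7.3 kg.
Tool frame: the origin (TCP) lies at the very end of the fingers, on their centre line; the grasp point (between the pads) lies 19 mm behind it; z points along the fingers, y is the line along which they close (so a half turn about z gives the same grasp; the last joint's range is limited). The gripper opens to 92 mm and grips with 3 to 60 N. Pads are 19 mm wide; open, the fingers measure 130 mm over their backs; the gripper's body (75 mm by 190 mm) begins 47 mm behind the grasp point.
Start: joints at [1.091, 0.342, 1.524, -0, 1.275, -0.146], TCP at [171.995, 496.047, 226.741] pointing down, gripper open.
Joint ranges: [-2.53, 2.53], [-0.77, 2.02], [0.04, 2.7], [-1, 4.14], [0.28, 2.66], [-3.11, 3.11]. Speed limits (rad/s): [2.57, 2.57, 3.14, 3.14, 3.14, 3.14].

### API

Orientations are given as [roll, pitch, yaw] about the fixed x, y, z axes, in that order (R = Rz(yaw) Ry(pitch) Rx(roll)).
In Python, from plant import bot gives the robot as it stands.
- The arm moves only by the tool jog_arm, never from a script. Its argument "targets" is a list of rows, each an object with "xyz": the shift along the tool's x, y, z as a fraction of full scale, a list of three; "spin": the turn about the tool's z as a fraction of full scale. In form: [{"xyz": [x, y, z], "spin": spin}, ...]. A call has exactly 10 rows; each row shifts and turns the commanded pose from where the row before left it, along the tool's axes as they then stand; what a row does not reach is not made up. Full scale, the value 1, is 80 mm for a shift and 0.1 rad for a turn. A row lasts 1/8 s, in which the tool goes at most 62.5 mm and 10.7 degrees, less where a joint would pass 70% of its speed; a pose out of reach is approached as far as the arm can. A call with a number of a shift or a turn outside -1 to 1 is refused whole. A call with a gripper value outside its range is refused whole. "gripper" is the opening in per cent of the stroke, from 0 (shut) to 100 (fully open), set as the call begins (left out, the last holds). The fingers move at their own pace and stop on an object; the grip force is fixed at half the most. Time passes only in rows, so rows that do not move let the fingers close, or fill a call up. It gives the time, the measured TCP pose, the force, the opening and the grip force at its end, in the units of the state.
- bot.get_obs(): the state, without advancing time (a new reading comes with each control period).
- bot.capture(name): name is "side" or "top"; returns the picture (384x512x3 uint8, blue, green, red); there is no depth.
- bot.get_calibration(name): a dict with "vfov" (degrees; the focal length in pixels is half the picture's height over the tangent of half this angle, whatever the lens; pixels are square), "cx", "cy" (the principal point, pixels), "k1" (the pictures are not rectified: a ray, as slopes to the right and down, at radius r is drawn at 1 + k1 r^2 times it, then the intrinsics apply), "eye" and "rotation" of the camera in the world. Camera axes: x right, y down, z forward; pixel columns grow to the right and rows downward; lengths in mm; the calibration is good to about 2 mm. A picture is of the moment at which its call begins. get_calibration takes no time and is no camera call.
- bot.close_job(): hands the job in; it is judged then, once.
The state is a dict: "time": time; "joint_positions": joint angles; "dq": joint speeds; "tau": joint torques, N m; "tool_pos": TCP position; "tcp_rot": TCP orientation; "contact_force": force on the tool from outside, world axes, zero at the start; "moment": the same for the moment, N m; "grip_width": finger opening in mm; "finger_force": force on a finger pad.
Only numpy, scipy, OpenCV 4.12 (cv2) and the standard library are available. Lean on these libraries where they do the work, as an engineer would, in place of code of your own. Each camera call takes 0.05 s, during which the arm holds its last target. There are 200 camera calls.

## Working session

There is one attempt and no reset: what is moved stays moved. The work goes in short steps, Python scripts to look and compute and a tool call to move; the robot and the scene stay as the last step left them, time stands still between calls to the robot, and variables do not carry over. Pictures are saved under pics/ and viewed, at most 10 in all, crops included, and the job is handed in when it is done.

Besides the shell and the picture viewer there is one more tool, called after "Call:" as a command line: name --argument value ..., lists and objects as JSON in quotes. jog_arm: Moves the arm, as the interface text tells. Shift numbers are shares of 80 mm and turn numbers shares of 0.1 rad, none past 1 either way. Its arguments: {"type":"object","properties":{"targets":{"type":"array","items":{"type":"object","properties":{"xyz":{"type":"array","items":{"type":"number"}},"spin":{"type":"number"}}}},"gripper":{"type":"number"}},"required":["targets"]}

```bash
mkdir -p pics; cat > h.py <<'E'
import numpy as np, cv2
from plant import bot
def cal(n):
    c=bot.get_calibration(n); f=192/np.tan(np.radians(c['vfov'])/2)
    return c,np.array([[f,0,c['cx']],[0,f,c['cy']],[0,0,1]])
def ray(n,uv):
    c,K=cal(n); p=cv2.undistortPoints(np.array([[uv]],float),K,np.array([c['k1'],0,0,0.]))[0,0]
    return np.array(c['eye']),np.array(c['rotation'])@np.array([p[0],p[1],1])
def onz(n,uv,z):
    e,d=ray(n,uv); return e+d*(z-e[2])/d[2]
def tri(a,b):
    (e,d),(g,h)=ray('top',a),ray('side',b)
    s=np.linalg.lstsq(np.c_[d,-h],g-e,rcond=None)[0]; P,Q=e+d*s[0],g+h*s[1]
    return (P+Q)/2,np.linalg.norm(P-Q)
def px(n,P):
    c,K=cal(n); q=np.array(c['rotation']).T@(np.array(P,float)-c['eye']); q/=q[2]
    r=q[0]**2+q[1]**2; return (K@[q[0]*(1+c['k1']*r),q[1]*(1+c['k1']*r),1])[:2]
E
python3 - <<'E'
from h import *
for n in('top','side'):
    cv2.imwrite(f'pics/{n}0.png',bot.capture(n)); c=cal(n)[0]; print(n,c)
o=bot.get_obs(); print(o['time'],o['tool_pos'],o['tcp_rot'],o['grip_width'])
E
```

```text
top {'vfov': 42.84429135103834, 'cx': 254.645269321317, 'cy': 194.12576888452327, 'k1': -0.18050076223366587, 'eye': array([ 471.07249489,   37.58325831, 1277.5962369 ]), 'rotation': array([-3.09300295, -0.00877996, -1.59946818])}
side {'vfov': 47.43992705061819, 'cx': 256.45104747199963, 'cy': 189.17073752673667, 'k1': -0.16697195741368248, 'eye': array([ 497.0350353 ,  531.26336149, 1019.46297976]), 'rotation': array([-2.63855556,  0.00752897, -3.0498531 ])}
0.1 [171.81598423 495.7262265  226.12815854] [-3.14028356e+00 -2.05249023e-04  2.80780382e+00] 92.0117229179269
```

View pics/top0.png

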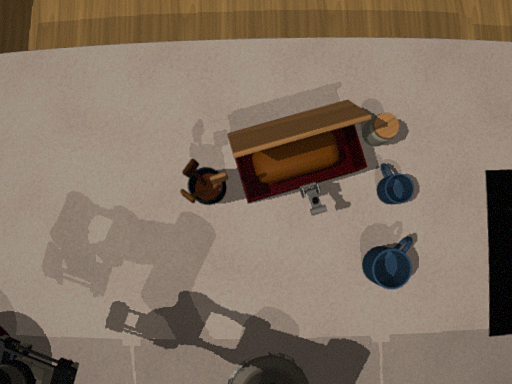

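View pics/side0.png

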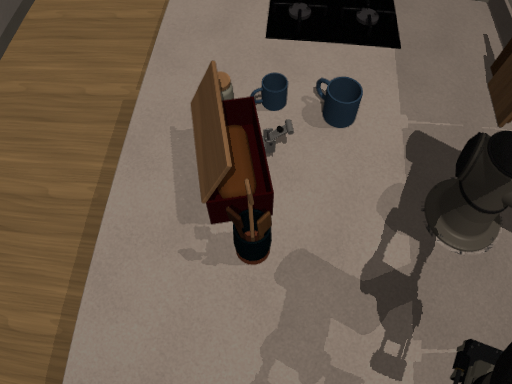

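The top view shows the open box with the near rim corners at (248,201) and (366,172), and the latch tip at about (318,210). The crock is at (207,185) and the jar at (386,126). The small mug is at (395,188) and the large look-alike mug at (388,265). The side view shows the lid standing at about 1.2 rad, with the latch tip at (290,127).

What could be mistaken: box/latch — only one, at (313,200). Mug — small (395,188) is the one meant, and large (388,265) is the look-alike. I'll keep clear of both.

```bash
cat >> h.py <<'E'
from scipy.spatial.transform import Rotation as Ro
_g=bot.get_calibration
def cal(n):
    c=dict(_g(n)); f=192/np.tan(np.radians(c['vfov'])/2)
    c['rotation']=Ro.from_euler('xyz',c['rotation']).as_matrix()
    return c,np.array([[f,0,c['cx']],[0,f,c['cy']],[0,0,1]])
E
python3 - <<'E'
from h import *
A=onz('top',(248,201),120);B=onz('top',(367,172),120);print('rim',A,B)
d=(A-B)[:2];print(np.linalg.norm(d),'yaw',np.arctan2(-d[0],d[1]))
y=np.arctan2(-d[0],d[1]);ex=np.array([np.cos(y),np.sin(y)]);ey=np.array([-ex[1],ex[0]])
C=(A+B)[:2]/2+80*ex;print('centre',C)
T=lambda x,yy,z:np.r_[C+x*ex+yy*ey,z]
print('tip',T(-145,0,165),px('top',T(-145,0,165)),px('side',T(-145,0,165)), tri((318,209),(290,127)))
for n,uv,z in[('crock',(207,185),140),('jar',(386,126),120),('mug',(398,186),85),('big',(391,262),100),('rob',(270,370),0)]:
    P=onz('top',uv,z);r=P[:2]-C;print(n,P,'box frame',r@ex,r@ey)
for q in(1.0,1.1,1.2,1.3):
    for yy in(152,-152):
        P=T(80-162*np.cos(q)+12*np.sin(q)*1,yy,120+162*np.sin(q)+12*np.cos(q));print(q,yy,P,px('top',P),px('side',P))
a=[cv2.resize(cv2.imread('pics/top0.png')[80:240,160:430],None,fx=2.9,fy=2.9)]
cv2.imwrite('pics/c0.png',a[0])
E
```

```text
rim [511.21454359  41.99791531 120.        ] [ 572.63083179 -245.57786982  120.        ]
294.06086555367773 yaw 0.21040470926498792
centre [620.15840521 -85.08152118]
tip [ 478.35616721 -115.36559782  165.        ] [317.26591133 212.72790431] [291.11125331 127.05927845] (array([ 483.92740258, -117.5484954 ,  162.29653325]), np.float64(5.847373961939298))
crock [550.51728621 136.45791339 140.        ] box frame -21.835512526948353 231.1986525007935
jar [ 683.8467102  -298.30109205  120.        ] box frame 17.75163005281612 -221.8189920242804
mug [ 538.90503422 -331.71265563   85.        ] box frame -130.9717657138227 -224.22181731830773
big [ 352.65865624 -302.64380247  100.        ] box frame -307.039557717673 -156.8954171954677
rob [68.16911138 -2.54052258  0.        ] box frame -522.5768226929869 196.00678900260806
1.0 152 [590.92436851  64.1028252  262.80192721] [236.00827028 160.72705868] [234.41925551 164.61557744]
1.0 -152 [ 654.41650159 -233.19290137  262.80192721] [375.27824775 127.61936768] [222.89602225  58.87037216]
1.1 152 [605.24467178  67.16114902 269.81874579] [234.25682034 153.51215144] [227.05869373 163.54059022]
1.1 -152 [ 668.73680486 -230.13457755  269.81874579] [374.34082996 120.36564869] [216.61788702  57.35203413]
1.2 152 [620.17849737  70.35050008 275.33862498] [232.44229432 146.03043257] [219.34210686 162.88247137]
1.2 -152 [ 683.67063045 -226.94522649  275.33862498] [373.13094968 112.90233902] [210.06619875  56.30944208]
1.3 152 [635.57663143  73.63901145 279.30641198] [230.5911981  138.39079277] [211.37805065 162.65861058]
1.3 -152 [ 699.06876452 -223.65671512  279.30641198] [371.66243768 105.33782517] [203.32780445  55.76420782]
```

View pics/c0.png

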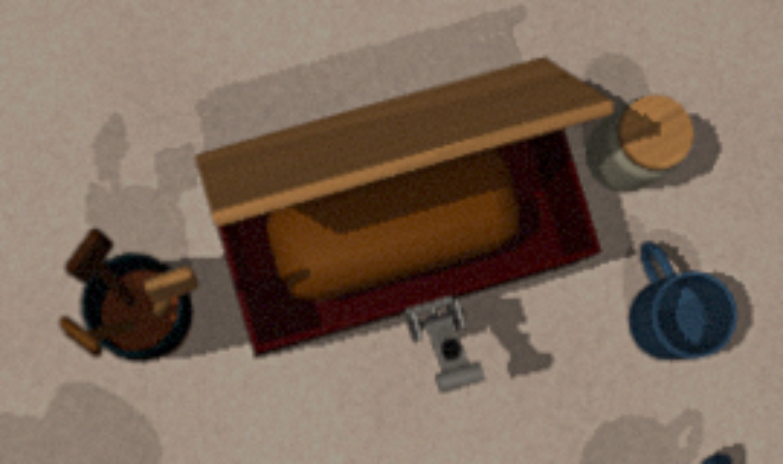

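The crop confirms the choice: the only latch has its roll at top-view (318.6,210.3). It also corrects the right near rim corner to about (367,166). I'll refine the pose from these corners.

```bash
cat > fit.py <<'E'
from h import *
from scipy.optimize import least_squares
U=lambda s,q:(80-s*np.cos(q)+12*np.sin(q),120+s*np.sin(q)+12*np.cos(q))
def pts(p):
    x,y,a,q=p; ex=np.array([np.cos(a),np.sin(a)]);ey=np.array([-ex[1],ex[0]])
    T=lambda bx,by,z:np.r_[np.array([x,y])+bx*ex+by*ey,z]
    f,h=U(162,q),U(0,q)
    return [T(-80,150,120),T(-80,-150,120),T(-145,0,165),T(f[0],152,f[1]),T(f[0],-152,f[1]),T(h[0],152,h[1]),T(h[0],-152,h[1])]
m=np.array([(248.6,202.4),(366.9,166),(318.6,210.3),(233.5,154),(370.5,114.8),(227.9,133.4),(348.6,100)])
r=lambda p:(np.array([px('top',P) for P in pts(p)])-m).ravel()
s=least_squares(r,[620,-85,.23,1.1],loss='soft_l1',x_scale=[10,10,.1,.1])
print(s.x,'\n',s.fun.reshape(-1,2).round(1))
print('side',[px('side',P).round(0) for P in pts(s.x)])
x,y,a,q=s.x
for n,bx,bz in[('edge',*U(162,q)),('c140',*U(140,q))]:print(n,bx,bz)
E
python3 fit.py
```

```text
[ 6.23823163e+02 -8.26993120e+01  2.56152415e-01  1.11370282e+00] 
 [[-0.6 -0.2]
 [ 0.9  1.1]
 [ 0.4  0.1]
 [-0.2  0.1]
 [ 1.2 -0.2]
 [-0.9  0. ]
 [-0.4 -0.8]]
side [array([274., 192.]), array([253.,  95.]), array([289., 126.]), array([228., 164.]), array([211.,  58.]), array([201., 202.]), array([190., 102.])]
edge 19.270686848850644 270.6650275418607
c140 28.98020781829689 250.92356856477684
```

Call:
jog_arm --gripper 0 --targets '[{"xyz": [0,0,-0.25],"spin": -1},{"xyz": [0,0,-0.25],"spin": -1},{"xyz": [0,0,-0.25],"spin": -1},{"xyz": [0,0,-0.25],"spin": -1},{"xyz": [0,0,-0.25],"spin": -1},{"xyz": [0,0,-0.15],"spin": -0.9},{"xyz": [0,0,0],"spin": 0},{"xyz": [0,0,0],"spin": 0},{"xyz": [0,0,0],"spin": 0},{"xyz": [0,0,0],"spin": 0}]'

```text
time: 1.35
tool_pos: [171.9, 495.9, 338.3]
tcp_rot: [-3.141, -0.0, -2.886]
contact_force: [0.6, -0.8, -0.3]
grip_width: 0.9
finger_force: 0.0
```

Call:
jog_arm --targets '[{"xyz": [-0.27,-0.53,0],"spin": 0},{"xyz": [-0.27,-0.53,0],"spin": 0},{"xyz": [-0.27,-0.53,0],"spin": 0},{"xyz": [-0.27,-0.53,0],"spin": 0},{"xyz": [-0.27,-0.53,0],"spin": 0},{"xyz": [-0.27,-0.53,0],"spin": 0},{"xyz": [-0.27,-0.53,0],"spin": 0},{"xyz": [-0.27,-0.53,0],"spin": 0},{"xyz": [-0.27,-0.53,0],"spin": 0},{"xyz": [-0.27,-0.53,0],"spin": 0}]'

```text
time: 2.6
tool_pos: [489.2, 139.3, 338.6]
tcp_rot: [3.141, 0.0, -2.886]
contact_force: [0.2, 0.5, 0.0]
grip_width: 0.4
finger_force: 0.0
```

Call:
jog_arm --targets '[{"xyz": [-0.27,-0.53,0],"spin": 0},{"xyz": [-0.27,-0.53,0],"spin": 0},{"xyz": [-0.27,-0.53,0],"spin": 0},{"xyz": [-0.27,-0.53,0],"spin": 0},{"xyz": [-0.27,-0.53,0],"spin": 0},{"xyz": [-0.27,-0.5,0],"spin": 0},{"xyz": [0,0,0],"spin": 0},{"xyz": [0,0,0],"spin": 0},{"xyz": [0,0,0],"spin": 0},{"xyz": [0,0,0],"spin": 0}]'

```text
time: 3.85
tool_pos: [677.2, -69.3, 339.7]
tcp_rot: [-3.141, 0.001, -2.884]
contact_force: [0.4, 0.4, -0.0]
grip_width: 0.4
finger_force: 0.0
```

Call:
jog_arm --targets '[{"xyz": [0,0,0.55],"spin": 0},{"xyz": [0,0,0.55],"spin": 0},{"xyz": [0.15,0,0.12],"spin": 0},{"xyz": [0.12,0,0.06],"spin": 0},{"xyz": [0.12,0,0.06],"spin": 0},{"xyz": [0.1,0,0.07],"spin": 0},{"xyz": [0.1,0,0.07],"spin": 0},{"xyz": [0.09,0,0.09],"spin": 0},{"xyz": [0.09,0,0.09],"spin": 0},{"xyz": [0,0,0],"spin": 0}]'

```text
time: 5.1
tool_pos: [617.1, -86.2, 205.0]
tcp_rot: [3.141, -0.002, -2.886]
contact_force: [0.1, -0.5, 0.3]
grip_width: 0.6
finger_force: 0.0
```

```bash
python3 - <<'E'
from h import *
a=[cv2.resize(bot.capture(n)[y:y+200,x:x+200],None,fx=2,fy=2) for n,y,x in(('top',60,200),('side',30,150))]
cv2.imwrite('pics/c1.png',np.hstack(a)); o=bot.get_obs();print(o['tool_pos'],o['contact_force'])
E
```

```text
[617.92788789 -86.19010201 205.69518552] [ 0.29786187  0.37642941 -0.74303434]
```

View pics/c1.png

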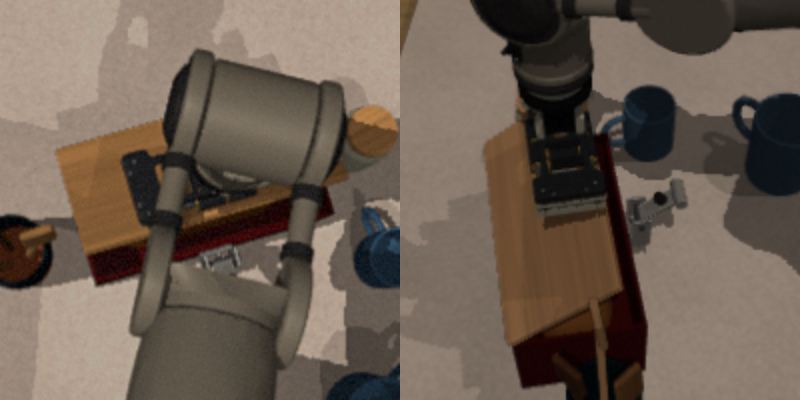

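The picture shows the lid about halfway down under the fingertips, the latch still leaning out (side crop at (655,200)), and the mug and jar untouched. I'll continue along the arc.

Call:
jog_arm --targets '[{"xyz": [0.08,0,0.08],"spin": 0},{"xyz": [0.08,0,0.08],"spin": 0},{"xyz": [0.06,0,0.1],"spin": 0},{"xyz": [0.06,0,0.1],"spin": 0},{"xyz": [0.05,0,0.12],"spin": 0},{"xyz": [0.04,0,0.12],"spin": 0},{"xyz": [0.03,0,0.12],"spin": 0},{"xyz": [0.02,0,0.11],"spin": 0},{"xyz": [0,0,0.08],"spin": 0},{"xyz": [0,0,0],"spin": 0}]'

```text
time: 6.45
tool_pos: [585.5, -94.4, 132.8]
tcp_rot: [3.141, -0.0, -2.885]
contact_force: [0.4, -1.1, -0.2]
grip_width: 0.2
finger_force: 0.0
```

Call:
jog_arm --targets '[{"xyz": [0,0,0.02],"spin": 0},{"xyz": [0,0,0.02],"spin": 0},{"xyz": [0,0,0],"spin": 0},{"xyz": [0,0,0],"spin": 0},{"xyz": [0,0,0],"spin": 0},{"xyz": [0,0,0],"spin": 0},{"xyz": [0,0,0],"spin": 0},{"xyz": [0,0,0],"spin": 0},{"xyz": [0,0,0],"spin": 0},{"xyz": [0,0,0],"spin": 0}]'

```text
time: 7.7
tool_pos: [585.8, -94.4, 132.1]
tcp_rot: [-3.141, 0.002, -2.885]
contact_force: [-5.4, 0.6, 14.9]
grip_width: 0.1
finger_force: 7.3
```

Call:
jog_arm --targets '[{"xyz": [0,0,-0.4],"spin": 0},{"xyz": [0,0,-0.6],"spin": 0},{"xyz": [0,0,-0.3],"spin": 0},{"xyz": [0.4,0,0],"spin": 0},{"xyz": [0.6,0,0],"spin": 0},{"xyz": [0.6,0,0],"spin": 0},{"xyz": [0.3,0,0],"spin": 0},{"xyz": [0,0,0],"spin": 0},{"xyz": [0,0,0],"spin": 0},{"xyz": [0,0,0],"spin": 0}]'

```text
time: 8.95
tool_pos: [439.3, -132.8, 233.7]
tcp_rot: [3.141, 0.0, -2.885]
contact_force: [0.2, -0.5, -0.6]
grip_width: 0.3
finger_force: 0.0
```

```bash
python3 - <<'E'
from h import *
a=[cv2.resize(bot.capture(n)[y:y+200,x:x+200],None,fx=2,fy=2) for n,y,x in(('top',60,200),('side',30,150))]
cv2.imwrite('pics/c2.png',np.hstack(a)); o=bot.get_obs();p=o['tool_pos'];print(p,o['contact_force'])
d=p[:2]-[623.8,-82.7];c,s=np.cos(.256),np.sin(.256);print(d@[c,s],d@[-s,c])
E
```

```text
[ 439.07879001 -132.73023151  233.65174103] [ 0.3907539  -0.49884352 -0.19845088]
-191.36955269324818 -1.6259729042414246
```

View pics/c2.png

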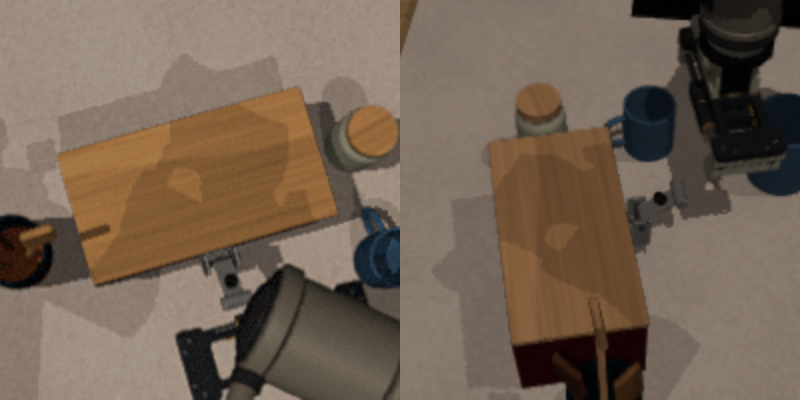

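The lid lies flat and shut. The latch is still open, with its roll at top (318,210), and the box and neighbours are unmoved. The fingers are on the near side, so I'll lower them and push the latch.

Call:
jog_arm --targets '[{"xyz": [0,0,0.32],"spin": 0},{"xyz": [0,0,0.33],"spin": 0},{"xyz": [0,0,0.33],"spin": 0},{"xyz": [-0.13,0,0],"spin": 0},{"xyz": [-0.13,0,0],"spin": 0},{"xyz": [-0.13,0,-0.02],"spin": 0},{"xyz": [-0.13,0,-0.03],"spin": 0},{"xyz": [-0.13,0,-0.05],"spin": 0},{"xyz": [-0.13,0,-0.04],"spin": 0},{"xyz": [0,0,0],"spin": 0}]'

```text
time: 10.3
tool_pos: [496.3, -117.6, 167.8]
tcp_rot: [3.141, -0.007, -2.884]
contact_force: [-14.6, -4.7, 8.7]
grip_width: 0.1
finger_force: 8.2
```

```bash
python3 - <<'E'
from h import *
a=[cv2.resize(bot.capture(n)[y:y+130,x:x+130],None,fx=3,fy=3) for n,y,x in(('top',110,240),('side',60,210))]
cv2.imwrite('pics/c3.png',np.hstack(a)); o=bot.get_obs();p=o['tool_pos'];print(p,o['contact_force'],o['moment'])
E
```

```text
[ 496.11652543 -117.58364287  167.66016535] [-14.87522227  -4.20410239   8.87368915] [-0.65498343  2.56982452  0.01645369]
```

View pics/c3.png

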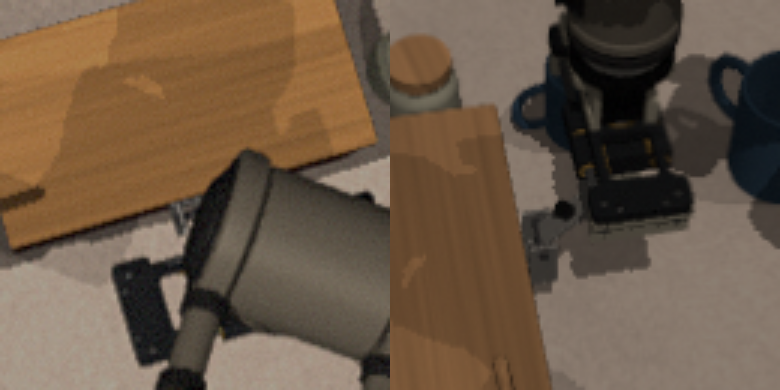

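The side view shows the box slid slightly and the lever did not turn. With the finger held at roll height, friction on its face resisted the roll rising. I'll back off, re-measure the box, then push from lower down while moving up.

Call:
jog_arm --targets '[{"xyz": [0.1,0,0],"spin": 0},{"xyz": [0.3,0,0],"spin": 0},{"xyz": [0.3,0,0],"spin": 0},{"xyz": [0.2,0,0],"spin": 0},{"xyz": [0,0,0],"spin": 0},{"xyz": [0,0,0],"spin": 0},{"xyz": [0,0,0],"spin": 0},{"xyz": [0,0,0],"spin": 0},{"xyz": [0,0,0],"spin": 0},{"xyz": [0,0,0],"spin": 0}]'

```text
time: 11.65
tool_pos: [429.3, -135.3, 166.6]
tcp_rot: [3.141, -0.0, -2.885]
contact_force: [0.7, 0.3, 0.1]
grip_width: 0.3
finger_force: 0.0
```

```bash
python3 - <<'E'
from h import *
t=bot.capture('top');s=bot.capture('side')
cv2.imwrite('pics/t3.png',t);cv2.imwrite('pics/s3.png',s)
cv2.imwrite('pics/c4.png',np.hstack([cv2.resize(t[80:230,210:390],None,fx=2.2,fy=2.2),cv2.resize(s[60:210,170:350],None,fx=2.2,fy=2.2)])); o=bot.get_obs();print(o['tool_pos'],o['contact_force'])
c,sn=np.cos(.256),np.sin(.256)
for dx in(0,13):
  C=np.array([623.8,-82.7])+dx*np.array([c,sn]);T=lambda x,y,z:np.r_[C+x*np.array([c,sn])+y*np.array([-sn,c]),z]
  for P in[(-82,152,132),(-82,-152,132),(80,152,132),(80,-152,132),(-145,0,165)]:
    a,b=px('top',T(*P)),px('side',T(*P));print(dx,P,a.round(1),b.round(1),'crop',((a-[210,80])*2.2).round(),((b-[170,60])*2.2+[396,0]).round())
E
```

```text
[ 429.21146955 -135.35458504  166.66985039] [0.61263802 0.88489242 0.51393079]
0 (-82, 152, 132) [247.4 203.1] [274.8 189.8] crop [ 82. 271.] [627. 286.]
0 (-82, -152, 132) [370.  167.2] [253.7  91.4] crop [352. 192.] [580.  69.]
0 (80, 152, 132) [228.2 137.3] [205.3 200.2] crop [ 40. 126.] [474. 308.]
0 (80, -152, 132) [350.1 102.7] [193.4  99.6] crop [308.  50.] [447.  87.]
0 (-145, 0, 165) [319.  210.4] [289.1 125.6] crop [240. 287.] [658. 144.]
13 (-82, 152, 132) [245.8 197.7] [269.3 190.6] crop [ 79. 259.] [614. 287.]
13 (-82, -152, 132) [368.4 161.9] [248.9  92. ] crop [349. 180.] [570.  70.]
13 (80, 152, 132) [226.7 132.1] [199.7 201. ] crop [ 37. 115.] [461. 310.]
13 (80, -152, 132) [348.4  97.7] [188.5 100.3] crop [305.  39.] [437.  89.]
13 (-145, 0, 165) [317.3 204.9] [283.8 126.3] crop [236. 275.] [646. 146.]
```

View pics/c4.png

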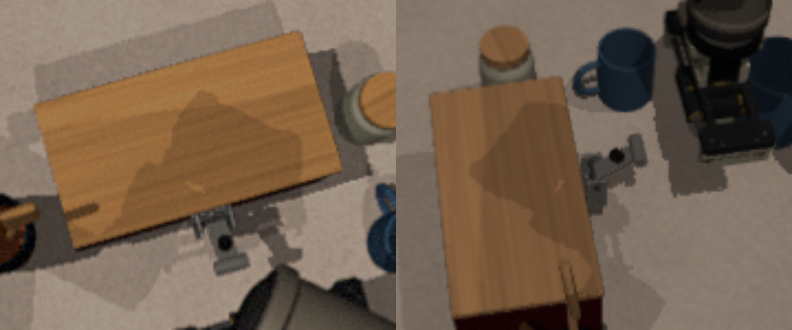

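```bash
python3 - <<'E'
from h import *
f=lambda u,v:(u/2.2+210,v/2.2+80)
NL,NR,FL,FR=[onz('top',f(*p),132)[:2] for p in[(76,249),(341,171),(36,104),(299,31)]]
g=(NL+NR+FL+FR)/4;d=NL-NR+FL-FR;a=np.arctan2(-d[0],d[1]);ex=np.array([np.cos(a),np.sin(a)])
C=g+1*ex;print('C',C,'yaw',a,np.linalg.norm(NL-NR),np.linalg.norm(FL-NL),'moved',C-[623.8,-82.7])
t=onz('top',f(231,264),165)[:2];print('roll',t,(t-C)@ex,(t-C)@[-ex[1],ex[0]])
p=bot.get_obs()['tool_pos'][:2]-C;print('tcp box',p@ex,p@[-ex[1],ex[0]])
E
```

```text
C [646.73675805 -75.228246  ] yaw 0.2553702955663981 298.79671770892185 162.13750934823207 moved [22.93675805  7.471754  ]
roll [ 507.55673957 -111.13681154] -143.7370229613548 0.41334496739602045
tcp box -225.65904158179904 -3.2287357847689924
```

Call:
jog_arm --targets '[{"xyz": [0,0.04,0.28],"spin": 0},{"xyz": [0,0,0.28],"spin": 0},{"xyz": [-0.24,0,0],"spin": 0},{"xyz": [-0.24,0,0],"spin": 0},{"xyz": [-0.24,0,0],"spin": 0},{"xyz": [0,0,0],"spin": 0},{"xyz": [-0.05,0,-0.08],"spin": 0},{"xyz": [-0.05,0,-0.09],"spin": 0},{"xyz": [-0.05,0,-0.09],"spin": 0},{"xyz": [0,0,0],"spin": 0}]'

```text
time: 13.0
tool_pos: [495.2, -114.6, 143.3]
tcp_rot: [3.141, -0.001, -2.885]
contact_force: [-5.9, -1.9, 0.4]
grip_width: 0.2
finger_force: 2.9
```

```bash
cat > look.py <<'E'
from h import *
import sys
t=bot.capture('top');s=bot.capture('side');o=bot.get_obs();C=np.array([646.7,-75.2]);ex=np.array([np.cos(.2554),np.sin(.2554)])
p=o['tool_pos'][:2]-C;print('tcp box',p@ex,p@[-ex[1],ex[0]],o['tool_pos'][2],o['contact_force'],o['time'])
cv2.imwrite(f'pics/{sys.argv[1]}.png',np.hstack([cv2.resize(t[80:230,210:390],None,fx=2.2,fy=2.2),cv2.resize(s[60:210,170:350],None,fx=2.2,fy=2.2)]))
# side-view lid shift since t3/s3 by phase correlation on lid area
for n,im,w in(('top',t,(95,150,230,300)),('side',s,(100,190,190,240))):
    r=cv2.imread(f'pics/{n[0]}3.png');a,b,c,d=w
    hsv=[cv2.inRange(cv2.cvtColor(i,cv2.COLOR_BGR2HSV),(8,70,50),(22,255,255))[80:210,175:275].astype(np.float32) for i in(r,im)]
    print(n,cv2.phaseCorrelate(*hsv)[0])
E
python3 look.py c5
```

```text
tcp box -156.85568869623955 0.09690734389092423 142.91569304318446 [-5.99889336 -1.65430954  0.85205995] 13.1
top (-0.19548961756791527, 0.4082546965931755)
side (0.00868820600953768, 0.49745349805859007)
```

Call:
jog_arm --targets '[{"xyz": [0,0,-0.04],"spin": 0},{"xyz": [-0.04,0,-0.06],"spin": 0},{"xyz": [-0.04,0,-0.05],"spin": 0},{"xyz": [-0.04,0,-0.05],"spin": 0},{"xyz": [0,0,0],"spin": 0},{"xyz": [0,0,0],"spin": 0},{"xyz": [0,0,0],"spin": 0},{"xyz": [0,0,0],"spin": 0},{"xyz": [0,0,0],"spin": 0},{"xyz": [0,0,0],"spin": 0}]'

```text
time: 14.35
tool_pos: [504.9, -112.3, 158.7]
tcp_rot: [-3.142, -0.0, -2.885]
contact_force: [-4.7, -2.2, 1.1]
grip_width: 0.6
finger_force: 2.4
```

```bash
python3 look.py c6
```

```text
tcp box -146.55840376117055 -0.10155357618088136 158.70932589320114 [-4.17845739 -1.75862611  1.11979286] 14.45
top (-0.023022177620298123, 0.4418620759263234)
side (-0.001972141356496593, 0.492726524715664)
```

View pics/c6.png

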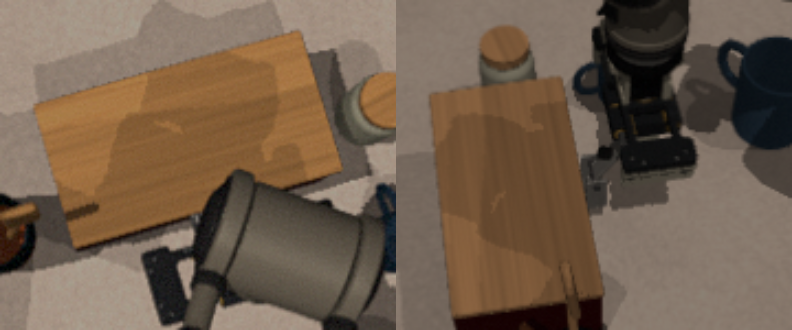

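The lever is now turning (hole at side crop (604,153)) with the box still, at about 5 N. I'll continue over the top.

Call:
jog_arm --targets '[{"xyz": [-0.04,0,-0.05],"spin": 0},{"xyz": [-0.04,0,-0.04],"spin": 0},{"xyz": [-0.04,0,-0.03],"spin": 0},{"xyz": [-0.05,0,-0.03],"spin": 0},{"xyz": [-0.05,0,-0.02],"spin": 0},{"xyz": [-0.05,0,-0.02],"spin": 0},{"xyz": [-0.05,0,-0.01],"spin": 0},{"xyz": [-0.05,0,-0.01],"spin": 0},{"xyz": [-0.05,0,0],"spin": 0},{"xyz": [0,0,0],"spin": 0}]'

```text
time: 15.7
tool_pos: [538.0, -103.7, 175.5]
tcp_rot: [-3.141, 0.001, -2.885]
contact_force: [-0.3, -1.0, 0.2]
grip_width: 0.3
finger_force: 0.0
```

```bash
python3 look.py c7
```

```text
tcp box -112.73186500909873 0.0057635645328829544 175.4222389748173 [ 0.4585396  -0.82410927 -0.05347866] 15.8
top (0.15827573738017975, 0.38760215822216537)
side (-0.026234821847275214, 0.5000847718761321)
```

Call:
jog_arm --targets '[{"xyz": [-0.05,0,0],"spin": 0},{"xyz": [-0.05,0,0],"spin": 0},{"xyz": [-0.05,0,0],"spin": 0},{"xyz": [-0.05,0,0],"spin": 0},{"xyz": [0,0,0],"spin": 0},{"xyz": [0,0,0],"spin": 0},{"xyz": [0.3,0,0],"spin": 0},{"xyz": [0.5,0,-0.2],"spin": 0},{"xyz": [0.5,0,-0.4],"spin": 0},{"xyz": [0,0,0],"spin": 0}]'

```text
time: 17.05
tool_pos: [451.6, -126.8, 225.9]
tcp_rot: [-3.139, 0.003, -2.887]
contact_force: [0.7, -0.2, 0.1]
grip_width: 0.4
finger_force: 0.0
```

```bash
python3 look.py c8
```

```text
tcp box -200.67569582050788 -0.27026389318115274 223.7996662594811 [ 0.82155699 -0.18130203  0.5039985 ] 17.15
top (-0.1912816330450937, 0.5228728407782057)
side (-0.014457984833903481, 0.4802380960654631)
```

View pics/c8.png

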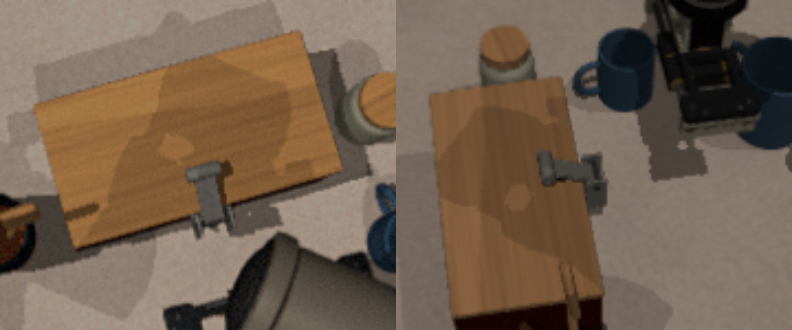

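The latch lies over the shut lid, with its roll at top crop (204,172). The box is still and the tool is clear, so I'll hand in.

```bash
python3 -c "
from plant import bot
print(bot.close_job())"
```

```text
the job is handed in; nothing more can be done
None
```

The lid is shut and the latch is snapped over it. My first push on the latch slid the box about 24 mm (limit 40 mm), nothing else was touched, and the job is handed in with no verdict returned.

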